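# Set the gib screw of a bit-grinding jig and lock it

### The job

Set the play of the drill-bit grinding jig: turn its winged thumbscrew clockwise (seen from above) until it bottoms, then back it off a quarter turn. With that set, swing the lock collar under the wing round until its arm lines up with the raised mark on the carriage, let go, and leave the tools and the dish around the jig where they are.

Things in the scene. Friction and masses are not known exactly. Their poses are not given: they have to be found in the camera images.
- jig: Drill-bit grinding jig, bolted down: steel rail 300 x 50 x 14 mm along x, an aluminium carriage 160 x 96 mm (x -56 to +104 mm), its flat top 36 mm above the bench, and a V-block with a drill bit at the -x end (under 45 mm high). Origin at bench height on the vertical axis shared by thumbscrew and lock collar; z up.
- wing_grip (a point): Grip point of the thumbscrew's wing, on the vertical screw axis, 114 mm above the bench; turns with the screw: x along the wing, z up. The steel wing is an upright bar 44 mm long (x), 10 mm thick (y), 96 to 124 mm above the bench, on a 10 mm stud with an 18 mm boss (80 to 90 mm above the bench).
- thumbscrew: The same screw; origin on its axis at bench height. It turns without rising. Clockwise from above (falling yaw) tightens. Drag 0.05 N m, stays where left. It bottoms 1.2 to 2.6 rad clockwise of the start, unseen, different each time; there it stops dead: a twist of 0.15 N m or more shows it. Let go, it does not spring back. It unscrews to over 2.5 rad from bottom.
- collar (a joint): Angle of the lock collar about the same axis, rad: 0 = arm in line with the raised mark (locked), growing counter-clockwise from above; starts 0.9 to 1.9, range -0.5 to 2.1. Drag 0.08 N m, stays where left, no stop or click at the mark. Dark steel disc, 60 mm diameter, 36 to 46 mm above the bench, with one arm 12 mm wide, 10 mm high, reaching 75 mm from the axis.
- fin (a point): Grip point on the upright fin at the end of the collar's arm, 65 mm from the axis, 72 mm above the bench; x radially outwards, z up. The fin is 10 mm thick (y), 20 mm long (x), 42 to 82 mm above the bench.
- lock_mark (a point): Top of the locked mark: a raised dark steel rib on the carriage, 22 mm long radially, 6 mm wide, 4 mm high, its centre 90 mm from the axis along the jig's +x, 40 mm above the bench.
- screwdriver: Stubby screwdriver with a fat handle, 110 mm long, lying along its x axis; origin at bench height near its middle. Bystander.
- ratchet: Black ratchet handle, 182 mm long, 35 mm tall at the square drive, lying along its x axis; origin on the bench under its shaft. Bystander.
- dish: White ceramic dish of washers, 90 mm across the rim, 26 mm high; origin under its centre. Bystander.
- nail_set: Steel nail set, a square punch 116 mm long, 13 mm thick, lying along its x axis; origin on the bench under it. Bystander.

How it is judged:
By the outcome, as a careful person would: the job done as asked, in the order asked, and still so for the second after the job is handed in, with the robot touching nothing.
It also fails if it takes over 72 s, if anything falls off the work surface, if the arm or the gripper's body presses on something with over 40 N, if the wrist force passes 120 N, or if a joint passes its speed limit or range.

### The arm

A 6-joint arm with a two-finger parallel gripper is mounted at the origin on the work surface. World frame = base frame: x ahead of the robot, y to its left, z up, the work surface at z = 0. Lengths are in m, angles in rad, forces in N, time in s.
With the tool pointing down it reaches from about 0.3 to 0.85 m from the base axis. Payload 4.2 kg.
Tool frame: the origin (TCP) lies on the centre line of the jaws, within the pads' length; the fingertips stand env.tcp_to_tips ahead of it and the grasp point (between the pads) lies 2 mm behind it (env.tcp_to_tips is the distance from the TCP to the fingertips, in m); z points along the fingers, y is the line along which they close (so a half turn about z gives the same grasp; the last joint's range is limited). The gripper opens to 91 mm and grips with 3 to 60 N. Pads are 32 mm wide; open, the fingers measure 118 mm over their backs; the gripper's body (76 mm by 178 mm) begins 60 mm behind the grasp point.
Start: joints at [-0.02, 0.32, 1.565, -0, 1.257, -0.02], TCP at [0.575, 0, 0.231] pointing down, gripper open.
Joint ranges: [-3.11, 3.11], [-0.84, 2.01], [0.21, 2.61], [-1.34, 4.49], [0.05, 2.63], [-2.56, 2.56]. Speed limits (rad/s): [2.57, 2.57, 3.14, 3.14, 3.14, 3.14].

### API

Orientations are given as a unit quaternion [w, x, y, z].
In Python, from workcell import env gives the robot as it stands.
- The arm moves only by the shell command python3 -m inch 'ROWS' [FORCE]. ROWS is JSON, a list of rows, each an object with "rot": the turn, a rotation vector about the world's x, y, z in degrees, a list of three; "offset": the shift along the world's x, y, z in mm, a list of three; "hand": the opening, from 0 (shut) to 1 (fully open). In form: [{"rot": [wx, wy, wz], "offset": [tx, ty, tz], "hand": hand}, ...]. A call has exactly 8 rows; each row shifts and turns the commanded pose from where the row before left it; what a row does not reach is not made up. A row lasts 1/12 s, in which the tool goes at most 41.7 mm and 7.16 degrees, less where a joint would pass 70% of its speed; a pose out of reach is approached as far as the arm can. A call with a gripper value outside its range is refused whole. The fingers move at their own pace and stop on an object; FORCE is the grip in N (left out, the last holds). Time passes only in rows, so rows that do not move let the fingers close, or fill a call up. It gives the time, the measured TCP pose, the force, the opening and the grip force at its end, in the units of the state.
- env.sense(): the state, without advancing time (a new reading comes with each control period).
- env.snapshot(name): name is "scene" or "side" or "wrist"; returns a dict with "frame" (480x640x3 uint8, blue, green, red), "fx", "fy", "cx", "cy" (pixels), "dist" ([k1, k2, p1, p2, k3] as OpenCV has them; the pictures are not rectified), "origin" and "orientation" of the camera in the world; the wrist camera has in their place "T_tool_cam" (4x4, takes a point from camera to tool coordinates, whose origin is the TCP and whose axes are the flange's). Camera axes: x right, y up, looking along -z (the intrinsics and any distortion apply to the point x, -y, -z); pixel columns grow to the right and rows downward; lengths in m; the calibration is good to about 2 mm. A picture is of the moment at which its call begins: read the wrist's pose just before it. There is no depth.
- env.close_job(): hands the job in; it is judged then, once.
The state is a dict: "time_s": time; "joint_positions": joint angles; "joint_velocities": joint speeds; "joint_efforts": joint torques, N m; "ee_pos": TCP position; "orientation": TCP orientation; "wrist_force": force on the tool from outside, world axes, zero at the start; "moment": the same for the moment, N m; "width": finger opening in m; "finger_force": force on a finger pad.
Only numpy, scipy, OpenCV 4.12 (cv2) and the standard library are available. Lean on these libraries where they do the work, as an engineer would, in place of code of your own. Each camera call takes 0.05 s, during which the arm holds its last target. There are 200 camera calls.

## Working session

There is one attempt and no reset: what is moved stays moved. The work goes in short steps, Python scripts to look and compute and a shell command to move; the robot and the scene stay as the last step left them, time stands still between calls to the robot, and variables do not carry over. Pictures are saved under pics/ and viewed, at most 10 in all, crops included, and the job is handed in when it is done.

```bash
mkdir -p pics
cat > h.py <<'E'
import numpy as np, cv2, json
from scipy.spatial.transform import Rotation as R
from workcell import env
def snap(name):
    s=env.sense(); d=env.snapshot(name)
    K=np.array([[d['fx'],0,d['cx']],[0,d['fy'],d['cy']],[0,0,1.]]); D=np.array(d['dist'],float)
    if name=='wrist':
        q=s['orientation']; T=np.eye(4); T[:3,:3]=R.from_quat([q[1],q[2],q[3],q[0]]).as_matrix(); T[:3,3]=s['ee_pos']
        T=T@np.array(d['T_tool_cam']); o=T[:3,3]; M=T[:3,:3]
    else:
        o=np.array(d['origin']); q=np.array(d['orientation'],float)
        M=q if q.shape==(3,3) else R.from_quat([q[1],q[2],q[3],q[0]]).as_matrix()
    return dict(K=K,D=D,o=o,M=M,img=d['frame'])
def ray(c,px):
    u=cv2.undistortPoints(np.array([[px]],float),c['K'],c['D'])[0,0]
    v=c['M']@np.array([u[0],-u[1],-1.]); return v
def at(c,px,z):
    v=ray(c,px); return c['o']+v*(z-c['o'][2])/v[2]
def proj(c,P):
    P=(np.atleast_2d(P)-c['o'])@c['M']; P=P*[1,-1,-1]
    return cv2.projectPoints(P,np.zeros(3),np.zeros(3),c['K'],c['D'])[0][:,0]
def save(c,n):
    np.savez('pics/'+n+'.npz',**c); cv2.imwrite('pics/'+n+'.png',c['img'])
def load(n): return dict(np.load('pics/'+n+'.npz'))
E
python3 - <<'E'
from h import *
for n in ['scene','side','wrist']:
    c=snap(n); save(c,n+'0'); print(n,c['o'],-c['M'][:,2])
s=env.sense(); print(s, env.tcp_to_tips)
a=[load(n+'0')['img'] for n in ['scene','side']]
E
```

```text
scene [0.94123871 0.56484478 0.84577467] [-0.39897375 -0.49587187 -0.77131773]
side [ 0.42538098 -0.60564205  0.88573624] [ 0.11146135  0.63961552 -0.76057107]
wrist [0.57522603 0.06552944 0.38368734] [-1.30015912e-04 -2.34475324e-01 -9.72122063e-01]
{'time_s': 0.15, 'joint_positions': array([-1.99919656e-02,  3.20141838e-01,  1.56536542e+00, -2.77071400e-06,
        1.25739819e+00, -1.99925668e-02]), 'joint_velocities': array([ 0.00112894, -0.00054608, -0.00170245,  0.00096398, -0.00081702,
        0.00053015]), 'joint_efforts': array([-5.72294630e-04, -4.12774551e+01, -2.32154489e+01,  7.26667210e-02,
        4.33494255e-02, -9.00343002e-05]), 'ee_pos': array([5.74655863e-01, 1.14274132e-05, 2.30328205e-01]), 'orientation': array([-4.72416297e-04,  7.07106114e-01,  7.07107144e-01, -4.55721974e-04]), 'wrist_force': array([ 0.45326804, -1.23660943, -0.24549363]), 'moment': array([ 0.03322711,  0.02792801, -0.00103939]), 'finger_force': 0.0, 'width': 0.09146650287679191} 0.017
```

View pics/scene0.png

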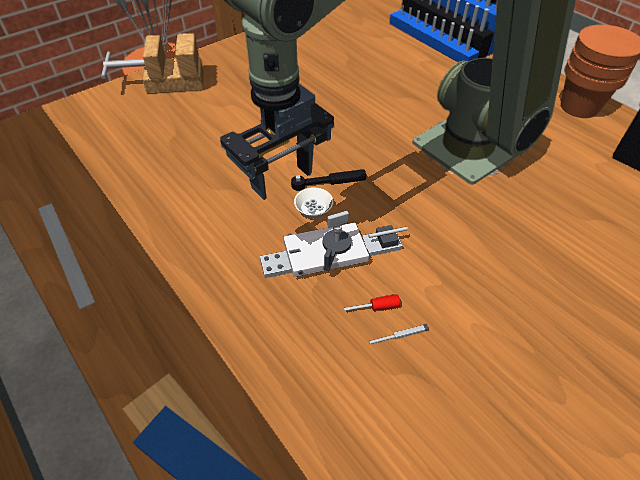

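View pics/wrist0.png

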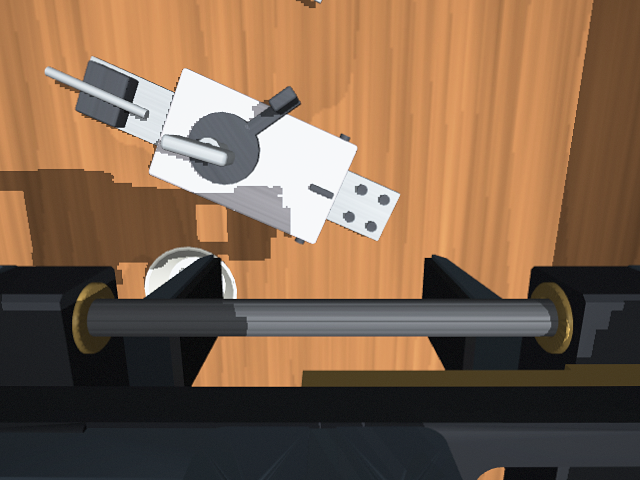

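Run:
```python
from h import *
w=load('wrist0');s=load('scene0')
a=cv2.resize(w['img'][50:250,140:370],None,fx=3,fy=3,interpolation=cv2.INTER_CUBIC)[:600,:690]
cv2.imwrite('pics/w0c.png',a)
P=np.array([at(w,p,.036) for p in [(183,69),(357,147),(316,243),(150,175)]]);print(P)
print(np.linalg.norm(np.diff(P,axis=0),axis=1))
print('mark',at(w,(321,190),.04))
print('dish',at(w,(190,290),.026))
for p in [(385,302),(400,333),(313,203),(330,181)]: print(p,at(s,p,.01))
```

```text
[[ 0.46077078  0.12528855  0.036     ]
 [ 0.60490863  0.06293794  0.036     ]
 [ 0.56954557 -0.02188756  0.036     ]
 [ 0.42501482  0.03909074  0.036     ]]
[0.15704559 0.09190164 0.15686775]
mark [0.57408664 0.02656426 0.04      ]
dish [ 0.44813313 -0.07109596  0.026     ]
(385, 302) [0.49932125 0.22114479 0.01      ]
(400, 333) [0.52460995 0.28867068 0.01      ]
(313, 203) [ 0.44353695 -0.07832472  0.01      ]
(330, 181) [ 0.36669183 -0.11057516  0.01      ]
```

View pics/w0c.png

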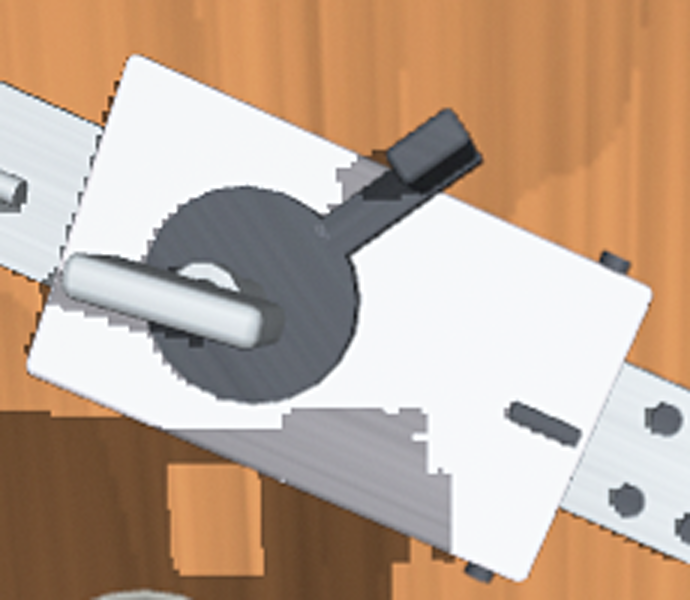

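Run:
```python
from h import *
w=load('wrist0')
f=lambda x,y,z: at(w,(x/3+140,y/3+50),z)
print('disc',f(252,295,.046))
a=f(68,276,.124);b=f(260,330,.124);print('wing',(a+b)/2,b-a,np.linalg.norm(b-a),np.degrees(np.arctan2(*(b-a)[1::-1])))
g=f(432,147,.082);d=g-[.4925,.061,0.082];print('fin',g,np.linalg.norm(d[:2]),np.degrees(np.arctan2(d[1],d[0])))
m=f(512,408,.04);n=f(578,440,.04);print('mark',(m+n)/2,n-m,np.degrees(np.arctan2(*(n-m)[1::-1])))
print('screw axis angle of mark', np.degrees(np.arctan2(*(((m+n)/2)-[.4925,.061,.04])[1::-1])))
```

```text
disc [0.49330108 0.06186182 0.046     ]
wing [0.49338246 0.06101383 0.124     ] [ 0.0402924  -0.01128389  0.        ] 0.04184260152408877 -15.644904190657764
fin [0.54744481 0.09709026 0.082     ] 0.06573765367990587 33.298741085469594
mark [0.57469595 0.02539334 0.04      ] [ 0.01911959 -0.00924812  0.        ] -25.812990977659204
screw axis angle of mark -23.42189093103517
```

```bash
python3 -m inch '[{"rot":[0,0,6.8],"offset":[-10.2,7.6,-5],"hand":1},{"rot":[0,0,6.8],"offset":[-10.2,7.6,-5],"hand":1},{"rot":[0,0,6.8],"offset":[-10.2,7.6,-5],"hand":1},{"rot":[0,0,6.8],"offset":[-10.2,7.6,-5],"hand":1},{"rot":[0,0,6.8],"offset":[-10.2,7.6,-5],"hand":1},{"rot":[0,0,6.8],"offset":[-10.2,7.6,-5],"hand":1},{"rot":[0,0,6.8],"offset":[-10.2,7.6,-5],"hand":1},{"rot":[0,0,6.8],"offset":[-10.2,7.6,-5],"hand":1}]' 30
python3 -m inch '[{"rot":[0,0,6.7],"offset":[0,0,0],"hand":1},{"rot":[0,0,6.7],"offset":[0,0,0],"hand":1},{"rot":[0,0,6.6],"offset":[0,0,0],"hand":1},{"rot":[0,0,0],"offset":[0,0,0],"hand":0.6},{"rot":[0,0,0],"offset":[0,0,0],"hand":0.6},{"rot":[0,0,0],"offset":[0,0,0],"hand":0.6},{"rot":[0,0,0],"offset":[0,0,0],"hand":0.6},{"rot":[0,0,0],"offset":[0,0,0],"hand":0.6}]'
cat >> h.py <<'E'
def st():
    s=env.sense(); q=s['orientation']; m=R.from_quat([q[1],q[2],q[3],q[0]]).as_matrix()
    print('t %.2f'%s['time_s'],'pos',np.round(s['ee_pos']*1000,1),'yawY %.2f'%np.degrees(np.arctan2(m[1,1],m[0,1])),'zax',np.round(m[:,2],3),'F',np.round(s['wrist_force'],1),'M',np.round(s['moment'],3),'w %.4f f %.1f'%(s['width'],s['finger_force']),'j',np.round(s['joint_positions'],2))
E
python3 - <<'E'
from h import *
st(); c=snap('wrist'); save(c,'w1')
E
```

```text
time_s: 0.82
ee_pos: [0.4927, 0.0611, 0.1905]
orientation: [-0.0, 0.303, 0.953, -0.0]
wrist_force: [-1.0, 1.0, -1.0]
width: 0.0912
finger_force: 0.0
time_s: 1.48
ee_pos: [0.4934, 0.0608, 0.1909]
orientation: [-0.0, 0.136, 0.991, 0.0]
wrist_force: [0.1, -0.2, 0.2]
width: 0.0606
finger_force: 0.0
t 1.48 pos [493.4  60.8 190.9] yawY 74.33 zax [-0.  0. -1.] F [ 0.1 -0.2  0.2] M [ 0.124 -0.031 -0.05 ] w 0.0606 f 0.0 j [ 0.1   0.23  1.8   0.    1.11 -1.2 ]
```

View pics/w1.png

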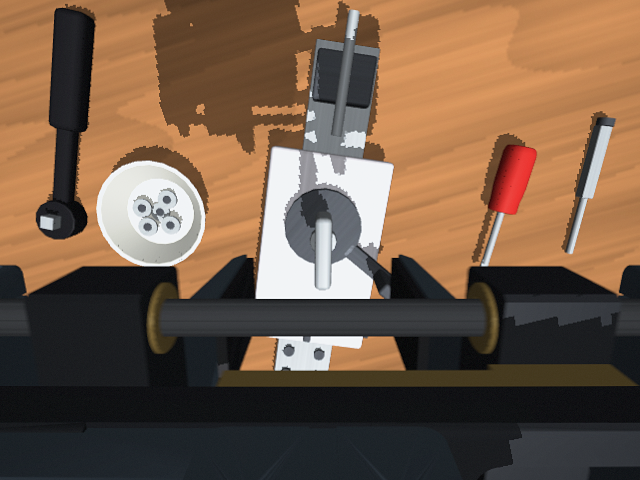

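```bash
python3 -m inch '[{"rot":[0,0,0],"offset":[0,0,-16],"hand":0.6},{"rot":[0,0,0],"offset":[0,0,-16],"hand":0.6},{"rot":[0,0,0],"offset":[0,0,-16],"hand":0.6},{"rot":[0,0,0],"offset":[0,0,-16],"hand":0.6},{"rot":[0,0,0],"offset":[0,0,-14.5],"hand":0.6},{"rot":[0,0,0],"offset":[0,0,0],"hand":0},{"rot":[0,0,0],"offset":[0,0,0],"hand":0},{"rot":[0,0,0],"offset":[0,0,0],"hand":0}]' 30
python3 -m inch '[{"rot":[0,0,0],"offset":[0,0,0],"hand":0},{"rot":[0,0,0],"offset":[0,0,0],"hand":0},{"rot":[0,0,0],"offset":[0,0,0],"hand":0},{"rot":[0,0,0],"offset":[0,0,0],"hand":0},{"rot":[0,0,0],"offset":[0,0,0],"hand":0},{"rot":[0,0,0],"offset":[0,0,0],"hand":0},{"rot":[0,0,0],"offset":[0,0,0],"hand":0},{"rot":[0,0,0],"offset":[0,0,0],"hand":0}]'
python3 -c "from h import *;st()"
```

```text
time_s: 2.2
ee_pos: [0.4941, 0.0608, 0.1132]
orientation: [0.001, 0.136, 0.991, 0.0]
wrist_force: [0.4, 0.8, 0.6]
width: 0.0372
finger_force: 0.0
time_s: 2.87
ee_pos: [0.4937, 0.061, 0.1129]
orientation: [0.0, 0.136, 0.991, 0.0]
wrist_force: [-0.6, 0.5, 4.4]
width: 0.0101
finger_force: 30.0
t 2.87 pos [493.7  61.  112.9] yawY 74.39 zax [ 0.001  0.    -1.   ] F [-0.6  0.5  4.4] M [ 0.276  0.074 -0.072] w 0.0101 f 30.0 j [ 0.1   0.31  1.91  0.    0.92 -1.2 ]
```

Gripped at 10 mm with almost no side force. Turning clockwise 56° first (the earliest bottom is 69°).

```bash
python3 -m inch '[{"rot":[0,0,-7],"offset":[0,0,0],"hand":0},{"rot":[0,0,-7],"offset":[0,0,0],"hand":0},{"rot":[0,0,-7],"offset":[0,0,0],"hand":0},{"rot":[0,0,-7],"offset":[0,0,0],"hand":0},{"rot":[0,0,-7],"offset":[0,0,0],"hand":0},{"rot":[0,0,-7],"offset":[0,0,0],"hand":0},{"rot":[0,0,-7],"offset":[0,0,0],"hand":0},{"rot":[0,0,-7],"offset":[0,0,0],"hand":0}]'
python3 -c "from h import *;st()"
python3 -m inch '[{"rot":[0,0,-1.5],"offset":[0,0,0],"hand":0},{"rot":[0,0,-1.5],"offset":[0,0,0],"hand":0},{"rot":[0,0,-1.5],"offset":[0,0,0],"hand":0},{"rot":[0,0,-1.5],"offset":[0,0,0],"hand":0},{"rot":[0,0,-1.5],"offset":[0,0,0],"hand":0},{"rot":[0,0,-1.5],"offset":[0,0,0],"hand":0},{"rot":[0,0,-1.5],"offset":[0,0,0],"hand":0},{"rot":[0,0,-1.5],"offset":[0,0,0],"hand":0}]'
python3 -c "from h import *;st()"
```

```text
time_s: 3.53
ee_pos: [0.4921, 0.0594, 0.1129]
orientation: [-0.0, 0.587, 0.81, -0.002]
wrist_force: [-5.0, -4.0, 9.5]
width: 0.0099
finger_force: 30.0
t 3.53 pos [492.1  59.4 112.9] yawY 18.14 zax [-0.003 -0.003 -1.   ] F [-5.  -4.   9.5] M [-0.81   0.673  0.059] w 0.0099 f 30.0 j [ 0.1   0.31  1.91 -0.    0.92 -0.22]
time_s: 4.2
ee_pos: [0.4916, 0.0592, 0.1129]
orientation: [-0.0, 0.666, 0.746, -0.002]
wrist_force: [-5.1, -6.1, 8.6]
width: 0.0097
finger_force: 30.0
t 4.20 pos [491.6  59.2 112.9] yawY 6.41 zax [-0.004 -0.003 -1.   ] F [-5.1 -6.1  8.6] M [-0.805  0.896  0.077] w 0.0097 f 30.0 j [ 0.1   0.31  1.91 -0.    0.92 -0.01]
```

```bash
python3 -m inch '[{"rot":[0,0,-1.5],"offset":[0,0,0],"hand":0},{"rot":[0,0,-1.5],"offset":[0,0,0],"hand":0},{"rot":[0,0,-1.5],"offset":[0,0,0],"hand":0},{"rot":[0,0,-1.5],"offset":[0,0,0],"hand":0},{"rot":[0,0,-1.5],"offset":[0,0,0],"hand":0},{"rot":[0,0,-1.5],"offset":[0,0,0],"hand":0},{"rot":[0,0,-1.5],"offset":[0,0,0],"hand":0},{"rot":[0,0,-1.5],"offset":[0,0,0],"hand":0}]' >/dev/null
python3 -c "from h import *;st()"
```

```text
t 4.87 pos [491.1  59.3 112.9] yawY -5.60 zax [-0.005 -0.003 -1.   ] F [-6.5 -5.3 11.3] M [-0.828  1.021  0.053] w 0.0099 f 30.0 j [ 0.1   0.31  1.91 -0.    0.93  0.2 ]
```

```bash
python3 -m inch '[{"rot":[0,0,-1.5],"offset":[0,0,0],"hand":0},{"rot":[0,0,-1.5],"offset":[0,0,0],"hand":0},{"rot":[0,0,-1.5],"offset":[0,0,0],"hand":0},{"rot":[0,0,-1.5],"offset":[0,0,0],"hand":0},{"rot":[0,0,-1.5],"offset":[0,0,0],"hand":0},{"rot":[0,0,-1.5],"offset":[0,0,0],"hand":0},{"rot":[0,0,-1.5],"offset":[0,0,0],"hand":0},{"rot":[0,0,-1.5],"offset":[0,0,0],"hand":0}]' >/dev/null
python3 -c "from h import *;st()"
```

```text
t 5.53 pos [490.6  59.4 112.9] yawY -17.61 zax [-0.006 -0.003 -1.   ] F [-8.  -4.4 12.1] M [-0.735  1.183  0.063] w 0.0096 f 30.0 j [ 0.1   0.31  1.91 -0.    0.93  0.41]
```

```bash
python3 -m inch '[{"rot":[0,0,-1.5],"offset":[-0.3,-0.2,0],"hand":0},{"rot":[0,0,-1.5],"offset":[-0.3,-0.2,0],"hand":0},{"rot":[0,0,-1.5],"offset":[-0.3,-0.2,0],"hand":0},{"rot":[0,0,-1.5],"offset":[-0.3,-0.2,0],"hand":0},{"rot":[0,0,-1.5],"offset":[-0.3,-0.2,0],"hand":0},{"rot":[0,0,-1.5],"offset":[-0.3,-0.1,0],"hand":0},{"rot":[0,0,-1.5],"offset":[-0.3,-0.1,0],"hand":0},{"rot":[0,0,-1.5],"offset":[-0.3,-0.1,0],"hand":0}]' >/dev/null
python3 -c "from h import *;st()"
```

```text
t 6.20 pos [489.8  59.3 112.9] yawY -29.65 zax [-0.002 -0.001 -1.   ] F [-3.5  0.2  7.8] M [0.036 0.64  0.064] w 0.0099 f 30.0 j [ 0.1   0.31  1.92 -0.    0.92  0.62]
```

```bash
python3 -m inch '[{"rot":[0,0,-1.5],"offset":[-0.1,0,0],"hand":0},{"rot":[0,0,-1.5],"offset":[-0.1,0,0],"hand":0},{"rot":[0,0,-1.5],"offset":[-0.1,0,0],"hand":0},{"rot":[0,0,-1.5],"offset":[-0.1,0,0],"hand":0},{"rot":[0,0,-1.5],"offset":[-0.1,0,0],"hand":0},{"rot":[0,0,-1.5],"offset":[-0.1,0,0],"hand":0},{"rot":[0,0,-1.5],"offset":[-0.1,0,0],"hand":0},{"rot":[0,0,-1.5],"offset":[-0.1,0,0],"hand":0}]' >/dev/null
python3 -c "from h import *;st()"
```

```text
t 6.87 pos [489.3  59.6 112.9] yawY -41.66 zax [-0.002  0.    -1.   ] F [-3.5  0.3  7. ] M [0.177 0.631 0.091] w 0.0102 f 30.0 j [0.1  0.3  1.92 0.   0.92 0.82]
```

```bash
python3 -m inch '[{"rot":[0,0,-1.5],"offset":[0,0,0],"hand":0},{"rot":[0,0,-1.5],"offset":[0,0,0],"hand":0},{"rot":[0,0,-1.5],"offset":[0,0,0],"hand":0},{"rot":[0,0,-1.5],"offset":[0,0,0],"hand":0},{"rot":[0,0,-1.5],"offset":[0,0,0],"hand":0},{"rot":[0,0,-1.5],"offset":[0,0,0],"hand":0},{"rot":[0,0,-1.5],"offset":[0,0,0],"hand":0},{"rot":[0,0,-1.5],"offset":[0,0,0],"hand":0}]' >/dev/null
python3 -c "from h import *;st()"
```

```text
t 7.53 pos [488.9  59.9 112.9] yawY -53.68 zax [-0.003  0.001 -1.   ] F [-4.9  3.5  8.1] M [0.378 0.876 0.012] w 0.0093 f 30.0 j [0.1  0.3  1.92 0.   0.92 1.03]
```

```bash
python3 -m inch '[{"rot":[0,0,-1.5],"offset":[0,0,0],"hand":0},{"rot":[0,0,-1.5],"offset":[0,0,0],"hand":0},{"rot":[0,0,-1.5],"offset":[0,0,0],"hand":0},{"rot":[0,0,-1.5],"offset":[0,0,0],"hand":0},{"rot":[0,0,-1.5],"offset":[0,0,0],"hand":0},{"rot":[0,0,-1.5],"offset":[0,0,0],"hand":0},{"rot":[0,0,-1.5],"offset":[0,0,0],"hand":0},{"rot":[0,0,-1.5],"offset":[0,0,0],"hand":0}]' >/dev/null
python3 -c "from h import *;st()"
```

```text
t 8.20 pos [488.7  60.3 112.9] yawY -65.70 zax [-0.003  0.002 -1.   ] F [-5.4  3.9  8.5] M [0.692 0.909 0.061] w 0.0100 f 30.0 j [0.1  0.3  1.92 0.   0.92 1.24]
```

```bash
python3 -m inch '[{"rot":[0,0,-1.5],"offset":[0,0,0],"hand":0},{"rot":[0,0,-1.5],"offset":[0,0,0],"hand":0},{"rot":[0,0,-1.5],"offset":[0,0,0],"hand":0},{"rot":[0,0,-1.5],"offset":[0,0,0],"hand":0},{"rot":[0,0,-1.5],"offset":[0,0,0],"hand":0},{"rot":[0,0,-1.5],"offset":[0,0,0],"hand":0},{"rot":[0,0,-1.5],"offset":[0,0,0],"hand":0},{"rot":[0,0,-1.5],"offset":[0,0,0],"hand":0}]' >/dev/null
python3 - <<'E'
from h import *
st()
c=snap('wrist');save(c,'w2');d=snap('side');save(d,'s2')
a=np.hstack([c['img'][:,:],]);u,v=proj(d,[.49,.06,.12])[0];print(u,v)
b=cv2.resize(d['img'][int(v)-80:int(v)+80,int(u)-100:int(u)+100],None,fx=3,fy=3)
cv2.imwrite('pics/s2c.png',b)
E
```

```text
t 8.87 pos [488.4  60.4 112.9] yawY -77.46 zax [-0.004  0.001 -1.   ] F [-5.7  4.4  9.2] M [0.916 1.109 1.263] w 0.0131 f 33.2 j [0.1  0.3  1.92 0.   0.92 1.45]
292.46113060677914 236.55766277573463
```

View pics/s2c.png

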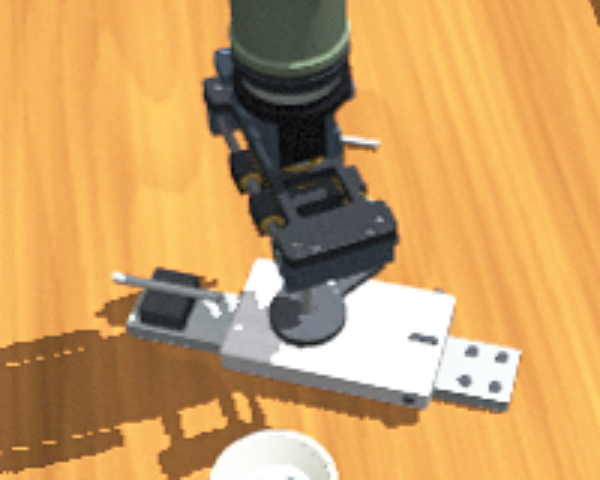

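```bash
Z='{}'; python3 -m inch '[{"rot":[0,0,1],"offset":[0,0,0],"hand":0},{"rot":[0,0,1],"offset":[0,0,0],"hand":0},{"rot":[0,0,1],"offset":[0,0,0],"hand":0},{"rot":[0,0,0],"offset":[0,0,0],"hand":0},{"rot":[0,0,0],"offset":[0,0,0],"hand":0},{"rot":[0,0,0],"offset":[0,0,0],"hand":0},{"rot":[0,0,0],"offset":[0,0,0],"hand":0},{"rot":[0,0,0],"offset":[0,0,0],"hand":0}]' >/dev/null
python3 -c "from h import *;st()"
python3 -m inch '[{"rot":[0,0,1],"offset":[0,0,0],"hand":0},{"rot":[0,0,0],"offset":[0,0,0],"hand":0},{"rot":[0,0,0],"offset":[0,0,0],"hand":0},{"rot":[0,0,0],"offset":[0,0,0],"hand":0},{"rot":[0,0,0],"offset":[0,0,0],"hand":0},{"rot":[0,0,0],"offset":[0,0,0],"hand":0},{"rot":[0,0,0],"offset":[0,0,0],"hand":0},{"rot":[0,0,0],"offset":[0,0,0],"hand":0}]' >/dev/null
python3 -c "from h import *;st()"
```

```text
t 9.63 pos [488.3  60.4 112.9] yawY -74.46 zax [-0.004  0.001 -1.   ] F [-5.9  3.6  9.1] M [0.868 1.116 0.748] w 0.0116 f 29.6 j [0.1  0.3  1.92 0.   0.92 1.4 ]
t 10.30 pos [488.3  60.4 112.9] yawY -73.50 zax [-0.004  0.001 -1.   ] F [-5.   4.1  9.1] M [0.788 1.047 0.672] w 0.0111 f 29.2 j [0.1  0.3  1.92 0.   0.92 1.38]
```

```bash
python3 -m inch '[{"rot":[0,0,1],"offset":[0,0,0],"hand":0},{"rot":[0,0,0],"offset":[0,0,0],"hand":0},{"rot":[0,0,0],"offset":[0,0,0],"hand":0},{"rot":[0,0,0],"offset":[0,0,0],"hand":0},{"rot":[0,0,0],"offset":[0,0,0],"hand":0},{"rot":[0,0,0],"offset":[0,0,0],"hand":0},{"rot":[0,0,0],"offset":[0,0,0],"hand":0},{"rot":[0,0,0],"offset":[0,0,0],"hand":0}]' >/dev/null
python3 -c "from h import *;st()"
python3 -m inch '[{"rot":[0,0,1],"offset":[0,0,0],"hand":0},{"rot":[0,0,0],"offset":[0,0,0],"hand":0},{"rot":[0,0,0],"offset":[0,0,0],"hand":0},{"rot":[0,0,0],"offset":[0,0,0],"hand":0},{"rot":[0,0,0],"offset":[0,0,0],"hand":0},{"rot":[0,0,0],"offset":[0,0,0],"hand":0},{"rot":[0,0,0],"offset":[0,0,0],"hand":0},{"rot":[0,0,0],"offset":[0,0,0],"hand":0}]' >/dev/null
python3 -c "from h import *;st()"
python3 -m inch '[{"rot":[0,0,1],"offset":[0,0,0],"hand":0},{"rot":[0,0,0],"offset":[0,0,0],"hand":0},{"rot":[0,0,0],"offset":[0,0,0],"hand":0},{"rot":[0,0,0],"offset":[0,0,0],"hand":0},{"rot":[0,0,0],"offset":[0,0,0],"hand":0},{"rot":[0,0,0],"offset":[0,0,0],"hand":0},{"rot":[0,0,0],"offset":[0,0,0],"hand":0},{"rot":[0,0,0],"offset":[0,0,0],"hand":0}]' >/dev/null
python3 -c "from h import *;st()"
```

```text
t 10.97 pos [488.4  60.4 112.8] yawY -72.50 zax [-0.004  0.001 -1.   ] F [-5.5  4.   9.3] M [0.922 1.018 0.649] w 0.0102 f 29.5 j [0.1  0.3  1.92 0.   0.92 1.36]
t 11.63 pos [488.5  60.5 112.8] yawY -71.52 zax [-0.004  0.001 -1.   ] F [-5.4  4.7  9. ] M [0.907 0.955 0.603] w 0.0103 f 29.8 j [0.1  0.3  1.92 0.   0.92 1.35]
t 12.30 pos [488.5  60.5 112.9] yawY -70.63 zax [-0.004  0.002 -1.   ] F [-5.1  4.7  8.6] M [0.845 1.041 0.034] w 0.0100 f 30.0 j [0.1  0.3  1.92 0.   0.92 1.33]
```

```bash
python3 -m inch '[{"rot":[0,0,6.5],"offset":[0.1,-0.1,0],"hand":0},{"rot":[0,0,6.5],"offset":[0.1,-0.1,0],"hand":0},{"rot":[0,0,6.5],"offset":[0.1,-0.1,0],"hand":0},{"rot":[0,0,6.5],"offset":[0.1,-0.1,0],"hand":0},{"rot":[0,0,6.5],"offset":[0.1,-0.1,0],"hand":0},{"rot":[0,0,6.5],"offset":[0.1,-0.1,0],"hand":0},{"rot":[0,0,6.5],"offset":[0.1,-0.1,0],"hand":0},{"rot":[0,0,6.5],"offset":[0.1,0,0],"hand":0}]' >/dev/null
python3 -c "from h import *;st()"
python3 -m inch '[{"rot":[0,0,6.5],"offset":[0.1,0,0],"hand":0},{"rot":[0,0,6.5],"offset":[0.1,0,0],"hand":0},{"rot":[0,0,6.5],"offset":[0,0,0],"hand":0},{"rot":[0,0,6.5],"offset":[0,0,0],"hand":0},{"rot":[0,0,6.5],"offset":[0,0,0],"hand":0},{"rot":[0,0,5.3],"offset":[0,0,0],"hand":0},{"rot":[0,0,0],"offset":[0,0,0],"hand":0},{"rot":[0,0,0],"offset":[0,0,0],"hand":0}]' >/dev/null
python3 -c "from h import *;st()"
```

```text
t 12.97 pos [490.2  58.9 112.9] yawY -18.29 zax [-0.002  0.    -1.   ] F [-3.6  0.3  7.3] M [ 0.058  0.595 -0.058] w 0.0102 f 30.0 j [0.1  0.31 1.92 0.   0.92 0.42]
t 13.63 pos [491.8  58.9 112.9] yawY 19.07 zax [ 0.002  0.    -1.   ] F [0.4 0.7 5.1] M [0.113 0.01  0.064] w 0.0100 f 30.0 j [ 0.1   0.31  1.92 -0.    0.92 -0.24]
```

```bash
python3 -m inch '[{"rot":[0,0,0],"offset":[0,0,0],"hand":0.6},{"rot":[0,0,0],"offset":[0,0,0],"hand":0.6},{"rot":[0,0,0],"offset":[0,0,0],"hand":0.6},{"rot":[0,0,0],"offset":[0,0,0],"hand":0.6},{"rot":[0,0,0],"offset":[0,0,25],"hand":0.6},{"rot":[0,0,0],"offset":[0,0,30],"hand":0.6},{"rot":[0,0,0],"offset":[0,0,30],"hand":0.6},{"rot":[0,0,0],"offset":[0,-20,30],"hand":0.6}]' >/dev/null
python3 -m inch '[{"rot":[0,0,-7],"offset":[10,-15,0],"hand":0.6},{"rot":[0,0,-7],"offset":[10,-15,0],"hand":0.6},{"rot":[0,0,-5],"offset":[10,-15,0],"hand":0.6},{"rot":[0,0,0],"offset":[0,0,0],"hand":0.6},{"rot":[0,0,0],"offset":[0,0,0],"hand":0.6},{"rot":[0,0,0],"offset":[0,0,0],"hand":0.6},{"rot":[0,0,0],"offset":[0,0,0],"hand":0.6},{"rot":[0,0,0],"offset":[0,0,0],"hand":0.6}]' >/dev/null
python3 - <<'E'
from h import *
st()
c=snap('wrist');save(c,'w3')
u,v=proj(c,[.505,.06,.06])[0].astype(int);print(u,v)
x0=max(0,u-125);y0=max(0,v-100);print(x0,y0)
cv2.imwrite('pics/w3c.png',cv2.resize(c['img'][y0:y0+200,x0:x0+250],None,fx=3,fy=3,interpolation=cv2.INTER_CUBIC))
E
```

```text
t 14.97 pos [520.7  -5.5 227.4] yawY 0.28 zax [-0.  0. -1.] F [-0.1 -0.6  0.2] M [ 0.027 -0.01  -0.039] w 0.0549 f 0.0 j [-0.03  0.24  1.69  0.    1.21 -0.04]
301 143
176 43
```

View pics/w3c.png

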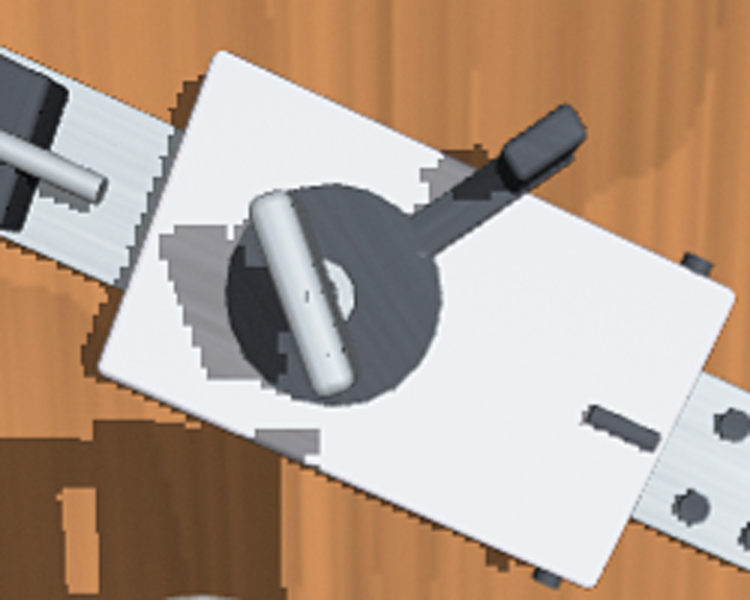

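Run:
```python
from h import *
w=load('w3')
f=lambda x,y,z: at(w,(x/3+176,y/3+43),z)
an=lambda v: np.degrees(np.arctan2(v[1],v[0]))
A=f(334,295,.046);print('disc',A)
a=f(271,196,.124);b=f(334,391,.124);print('wing',(a+b)/2,np.linalg.norm(b-a),an(b-a))
C=np.array([f(*p,.036) for p in [(220,52),(735,293),(593,585),(100,370)]]);y=(an(C[1]-C[0])+an(C[2]-C[3]))/2
ax=C.mean(0)-.024*np.array([np.cos(np.radians(y)),np.sin(np.radians(y)),0]);print('carriage yaw',y,'axis',ax)
m=(f(590,413,.04)+f(655,442,.04))/2
g=f(542,144,.082)
for X in (A,ax,np.array([.492,.0605,0])): print('mark',m[:2],np.linalg.norm((m-X)[:2]),an(m-X),'fin',g[:2],np.linalg.norm((g-X)[:2]),an(g-X))
```

```text
disc [0.49243783 0.06185401 0.046     ]
wing [0.49255326 0.06131712 0.124     ] 0.041654585183931996 -72.64860160148655
carriage yaw -23.542491046177787 axis [0.49263416 0.06146298 0.036     ]
mark [0.57401318 0.02551019] 0.0893051609733326 -24.014141831078387 fin [0.54548224 0.09684454] 0.06354562316531674 33.41067816714675
mark [0.57401318 0.02551019] 0.08896711729644027 -23.835568866021617 fin [0.54548224 0.09684454] 0.06359853192197461 33.80213844622986
mark [0.57401318 0.02551019] 0.08916528960044895 -23.104857818019312 fin [0.54548224 0.09684454] 0.06466277900029647 34.19857053621345
```

```bash
python3 -m inch '[{"rot":[0,0,-7.1],"offset":[3.2,12.9,-7],"hand":0.5},{"rot":[0,0,-7.1],"offset":[3.2,12.9,-7],"hand":0.5},{"rot":[0,0,-7.1],"offset":[3.2,12.9,-7],"hand":0.5},{"rot":[0,0,-7.1],"offset":[3.2,12.9,-7],"hand":0.5},{"rot":[0,0,-7.1],"offset":[3.2,12.9,-7],"hand":0.5},{"rot":[0,0,-7.1],"offset":[3.2,12.9,-7],"hand":0.5},{"rot":[0,0,-7.1],"offset":[3.2,12.9,-7],"hand":0.5},{"rot":[0,0,-7.1],"offset":[3.2,12.9,-7],"hand":0.5}]' 20 >/dev/null
python3 -m inch '[{"rot":[0,0,0],"offset":[0,0,0],"hand":0.5},{"rot":[0,0,0],"offset":[0,0,0],"hand":0.5},{"rot":[0,0,0],"offset":[0,0,0],"hand":0.5},{"rot":[0,0,0],"offset":[0,0,0],"hand":0.5},{"rot":[0,0,0],"offset":[0,0,0],"hand":0.5},{"rot":[0,0,0],"offset":[0,0,0],"hand":0.5},{"rot":[0,0,0],"offset":[0,0,0],"hand":0.5},{"rot":[0,0,0],"offset":[0,0,0],"hand":0.5}]' >/dev/null
python3 - <<'E'
from h import *
st()
c=snap('wrist');save(c,'w4')
E
```

```text
t 16.35 pos [546.9  96.7 171.7] yawY -56.60 zax [ 0. -0. -1.] F [ 0.4  0.  -0.4] M [-0.025  0.124 -0.032] w 0.0456 f 0.0 j [ 0.15  0.33  1.7  -0.    1.11  1.14]
```

View pics/w4.png

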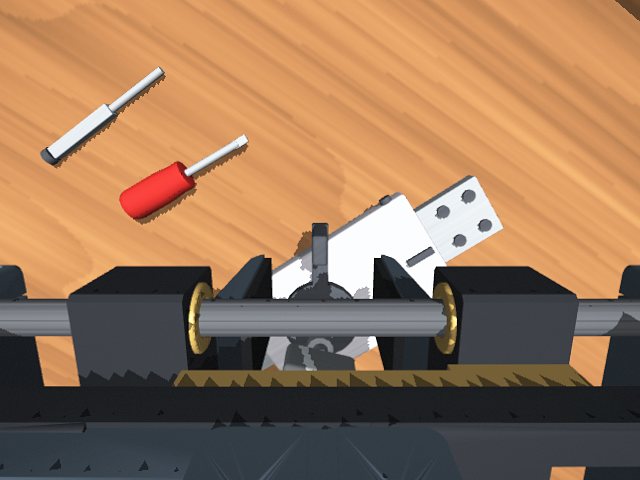

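```bash
python3 -m inch '[{"rot":[0,0,0],"offset":[0,0,-20],"hand":0.5},{"rot":[0,0,0],"offset":[0,0,-20],"hand":0.5},{"rot":[0,0,0],"offset":[0,0,-20],"hand":0.5},{"rot":[0,0,0],"offset":[0,0,-16],"hand":0.5},{"rot":[0,0,0],"offset":[0,0,-10],"hand":0.5},{"rot":[0,0,0],"offset":[0,0,-6],"hand":0.5},{"rot":[0,0,0],"offset":[0,0,-4],"hand":0.5},{"rot":[0,0,0],"offset":[0,0,0],"hand":0}]' >/dev/null
python3 -c "from h import *;st()"
python3 -m inch '[{"rot":[0,0,0],"offset":[0,0,0],"hand":0},{"rot":[0,0,0],"offset":[0,0,0],"hand":0},{"rot":[0,0,0],"offset":[0,0,0],"hand":0},{"rot":[0,0,0],"offset":[0,0,0],"hand":0},{"rot":[0,0,0],"offset":[0,0,0],"hand":0},{"rot":[0,0,0],"offset":[0,0,0],"hand":0},{"rot":[0,0,0],"offset":[0,0,0],"hand":0},{"rot":[0,0,0],"offset":[0,0,0],"hand":0}]' >/dev/null
python3 -c "from h import *;st()"
```

```text
t 17.07 pos [546.8  97.   75.2] yawY -56.60 zax [-0. -0. -1.] F [ 1.  -0.1  0. ] M [ 0.02   0.052 -0.003] w 0.0416 f 0.0 j [ 0.15  0.43  1.82 -0.    0.89  1.14]
t 17.73 pos [546.9  97.5  75.9] yawY -56.64 zax [ 0.001  0.001 -1.   ] F [-1.7  3.7  4.7] M [ 0.587  0.33  -0.274] w 0.0101 f 20.0 j [0.16 0.43 1.82 0.   0.89 1.14]
```

```bash
python3 -c "
import numpy as np
a=np.radians(33.4-5.7*np.arange(11));p=65.2*np.c_[np.cos(a),np.sin(a)];print(np.round(np.diff(p,axis=0),1).tolist(),p[-1]+[492.5,61.3])"
```

```text
[[3.3, -5.6], [2.7, -5.9], [2.1, -6.1], [1.5, -6.3], [0.9, -6.4], [0.2, -6.5], [-0.4, -6.5], [-1.1, -6.4], [-1.7, -6.3], [-2.3, -6.1]] [552.24684997  35.19724308]
```

```bash
python3 -m inch '[{"rot":[0,0,-5.7],"offset":[3.3,-5.6,0],"hand":0},{"rot":[0,0,-5.7],"offset":[2.7,-5.9,0],"hand":0},{"rot":[0,0,-5.7],"offset":[2.1,-6.1,0],"hand":0},{"rot":[0,0,-5.7],"offset":[1.5,-6.3,0],"hand":0},{"rot":[0,0,-5.7],"offset":[0.9,-6.4,0],"hand":0},{"rot":[0,0,0],"offset":[0,0,0],"hand":0},{"rot":[0,0,0],"offset":[0,0,0],"hand":0},{"rot":[0,0,0],"offset":[0,0,0],"hand":0}]' >/dev/null
python3 -c "from h import *;st()"
python3 -m inch '[{"rot":[0,0,-5.7],"offset":[0.2,-6.5,0],"hand":0},{"rot":[0,0,-5.7],"offset":[-0.4,-6.5,0],"hand":0},{"rot":[0,0,-5.7],"offset":[-1.1,-6.4,0],"hand":0},{"rot":[0,0,-5.7],"offset":[-1.7,-6.3,0],"hand":0},{"rot":[0,0,-5.7],"offset":[-2.3,-6.1,0],"hand":0},{"rot":[0,0,0],"offset":[0,0,0],"hand":0},{"rot":[0,0,0],"offset":[0,0,0],"hand":0},{"rot":[0,0,0],"offset":[0,0,0],"hand":0}]' >/dev/null
python3 - <<'E'
from h import *
st()
c=snap('wrist');save(c,'w5')
E
```

```text
t 18.40 pos [557.2  66.7  75.9] yawY -85.12 zax [ 0.  0. -1.] F [-2.   1.7  5.9] M [ 0.383  0.454 -0.163] w 0.0099 f 20.0 j [0.1  0.44 1.81 0.   0.89 1.58]
t 19.07 pos [551.7  34.8  75.9] yawY -113.59 zax [-0. -0. -1.] F [-2.7  1.5  5.7] M [ 0.404  0.472 -0.053] w 0.0096 f 20.0 j [ 0.04  0.43  1.83 -0.    0.88  2.03]
```

View pics/w5.png

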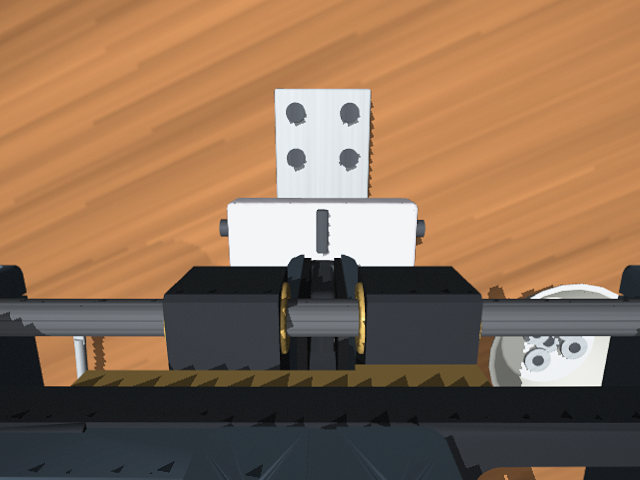

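The mark, rail and fin all sit near column 322, so the arm is lined up with the mark. Next I release, lift and check.

```bash
python3 -m inch '[{"rot":[0,0,0],"offset":[0,0,0],"hand":0.5},{"rot":[0,0,0],"offset":[0,0,0],"hand":0.5},{"rot":[0,0,0],"offset":[0,0,0],"hand":0.5},{"rot":[0,0,0],"offset":[0,0,0],"hand":0.5},{"rot":[0,0,0],"offset":[0,0,20],"hand":0.5},{"rot":[0,0,0],"offset":[0,0,35],"hand":0.5},{"rot":[0,0,0],"offset":[0,0,40],"hand":0.5},{"rot":[0,0,0],"offset":[0,0,40],"hand":0.5}]' >/dev/null
python3 -m inch '[{"rot":[0,0,7],"offset":[-4,-8,2],"hand":0.5},{"rot":[0,0,7],"offset":[-4,-8,2],"hand":0.5},{"rot":[0,0,7],"offset":[-4,-8,2],"hand":0.5},{"rot":[0,0,7],"offset":[-4,-8,2],"hand":0.5},{"rot":[0,0,7],"offset":[-4,-8,2],"hand":0.5},{"rot":[0,0,7],"offset":[-4,-8,2],"hand":0.5},{"rot":[0,0,7],"offset":[-4,-8,2],"hand":0.5},{"rot":[0,0,7],"offset":[-4,-8,2],"hand":0.5}]' >/dev/null
python3 -m inch '[{"rot":[0,0,7],"offset":[0,0,0],"hand":0.5},{"rot":[0,0,7],"offset":[0,0,0],"hand":0.5},{"rot":[0,0,7],"offset":[0,0,0],"hand":0.5},{"rot":[0,0,7],"offset":[0,0,0],"hand":0.5},{"rot":[0,0,7],"offset":[0,0,0],"hand":0.5},{"rot":[0,0,7],"offset":[0,0,0],"hand":0.5},{"rot":[0,0,7],"offset":[0,0,0],"hand":0.5},{"rot":[0,0,7],"offset":[0,0,0],"hand":0.5}]' >/dev/null
python3 - <<'E'
from h import *
st()
c=snap('wrist');save(c,'w6')
u,v=proj(c,[.515,.05,.06])[0].astype(int)
x0=max(0,u-125);y0=max(0,v-100);print(x0,y0)
cv2.imwrite('pics/w6c.png',cv2.resize(c['img'][y0:y0+200,x0:x0+250],None,fx=3,fy=3,interpolation=cv2.INTER_CUBIC))
E
```

```text
t 21.12 pos [519.9 -29.2 226.2] yawY -1.24 zax [-0. -0. -1.] F [-0.8  0.2 -0.2] M [-0.012 -0.026  0.04 ] w 0.0455 f 0.0 j [-0.08  0.24  1.69 -0.    1.21 -0.06]
187 25
```

View pics/w6c.png

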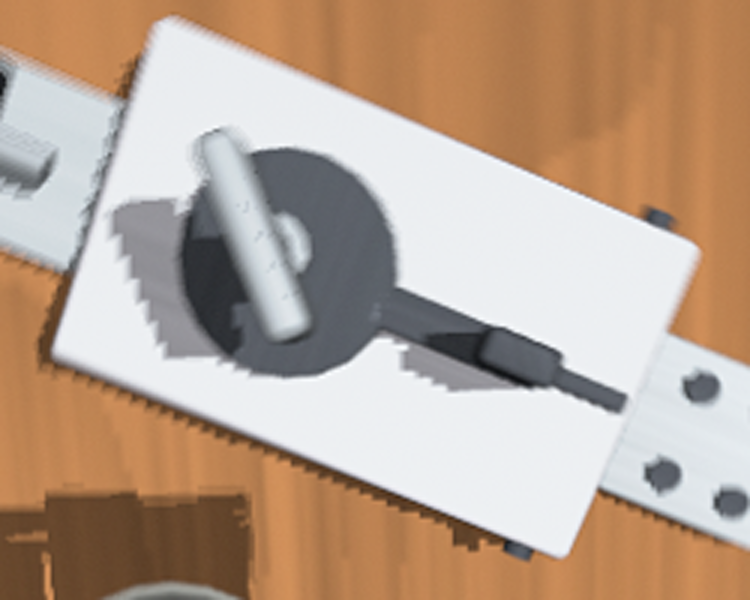

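The picture shows the arm running straight into the mark, with the fin at about (520,357) and the rib ending at (622,402). The wing is still where I left it, from (215,135) to (290,330).

```bash
python3 -c "from workcell import env;print(env.close_job())"
```

```text
the job is handed in; nothing more can be done
None
```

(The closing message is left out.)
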